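Find the heavy side of a rotor on the balancing stand and hold it down

TASK

The disc rotor on the balancing stand has a hidden heavy side: press the red brake lever down until the catch holds it, then turn the rotor by hand to find out which side is heavy, bearing in mind that the bearing drags, so the rotor never swings all the way down by itself but sticks well short, on whichever side it comes from. Finish holding the rotor still between the fingers with its heavy side straight down, within about ten degrees, the brake still off; the program ends while it holds the rotor, without letting go. Do not disturb the screwdriver, the spanner and the red rubber ball.

Things in the scene. Friction and masses are not known exactly. Their poses are not given: they have to be found in the camera images.
- stand: fixed balancing stand: grey base plate 10 mm thick, x -40 to +80, y -95 to +225 mm, aluminium bearing post at x 51 to 73, y -22 to +22 mm, up to z = 152 mm. Origin on the worktop below the middle of the rotor disc; x runs along the rotor's shaft from the disc to the post (away from the robot), y to the left, z up. Nothing stands in front of the disc
- rotor_axis (a point): middle of the rotor disc, on its level axis, 130 mm above the worktop. Aluminium disc, 110 mm diameter, 16 mm thick, upright, facing the robot; dark hub 11 mm proud in front. The upper half of the rim is free: pinch it across its thickness, fingers pointing at the axis, one before and one behind the disc. Behind are only the shaft and a bearing housing of radius 22 mm, from 33 mm on
- rotor_mark (a point): orange dot on the rotor's front face, 45 mm from the axis; turns with the rotor and says nothing about the heavy side. The heavy side is an invisible slug of 160 to 270 g inside the disc, 34 mm from the axis, at an unknown place that differs each time and stays put in the disc
- rotor (a joint): turn of the rotor, rad, no stops; 0 with the dot at the top, grows clockwise as seen from the robot (dot towards -y). Bearing drag 0.033 N m: with the brake off it swings slowly (2.5 rad/s at most, no rocking) towards heavy side down and sticks 21 to 39 degrees short, alike from either side. Nearer the bottom, and as near to the top, it stays where it is left
- brake_lever (a joint): brake lever, rad; 0 = up, its rubber shoe pressed by a spring against the rotor's rim from below (brake on); pushed to 0.15 a catch bolt snaps over its nose and holds it when let go (brake off); 0.19 = end stop
- lever_pad (a point): middle of the top of the lever's red pad (34 mm along the stand's x, 40 mm along y), at y = +135 mm of the stand; 72 mm above the worktop when up, 41 mm when the catch takes hold, 33 mm at the end stop. Pushing it down takes 2 N at first, about 10 N near the end. The catch housing beyond it, y = 191 to 211 mm, is 60 mm high
- screwdriver_mid (a point): bystander: red-orange screwdriver 200 mm long, lying; centre
- spanner_mid (a point): bystander: steel spanner 142 mm long, lying; centre
- rubber_ball_mid (a point): bystander: dark red rubber pipette ball 56 mm wide; centre

How it is judged (in metres and radians):
On the way:
1. the brake lever is held down by its catch, with no finger on it (value of joint brake_lever above 0.13 rad and contact force between the fingers and brake_lever below 0.2 N), for 0.2 s.
At the end, for the whole second after the job is handed in: The fingers hold the rotor (contact force over 1 N), it stands still, its hidden heavy side is within 12 degrees of straight down, and the brake lever is held down by the catch alone, untouched (all of step 1 and y of slug_c0 in the frame of stand between -0.0073 and 0.0073 m and z of slug_c0 in the frame of stand below 0.12 m and velocity of joint rotor between -0.1 and 0.1 rad/s and contact force between the fingers and rotor above 1 N); the arm keeps its last pose, push and grip.
It fails at once if the screwdriver, the spanner or the rubber ball is shifted by more than 30 mm (distance of any of screwdriver_mid, spanner_mid, rubber_ball_mid from where it was at the start of the episode above 0.03 m).
It also fails if it takes over 66 s, if anything falls off the work surface, if the arm or the gripper's body presses on something with over 40 N, if the wrist force passes 120 N, or if a joint passes its speed limit or range.

ROBOT

A 7-joint arm with a two-finger parallel gripper is mounted at the origin on a cart in front of the work surface, level with it; the furniture and walls round the work are solid. World frame = base frame: x ahead of the robot, y to its left, z up, the work surface at z = 0. Lengths are in mm, angles in rad, forces in N, time in s.
With the tool pointing down it reaches from about 425 to 1025 mm from the base axis. Payload 9.4 kg.
Tool frame: the origin (TCP) lies midway between the tips of the shut fingers; the grasp point (between the pads) lies 19 mm behind it; z points along the fingers, y is the direction in which the jaws open and shut (so a half turn about z gives the same grasp; the last joint's range is limited). The gripper opens to 85 mm and grips with 20 to 120 N. Pads are 22 mm wide; open, the fingers measure 114 mm over their backs; the gripper's body (76 mm by 85 mm) begins 54 mm behind the grasp point. The pads swing forward as they close: fully open they stand 13 mm farther back than shut.
Start: joints at [1.147, 0.599, -0.003, 1.599, 0.002, 0.943, -0.08], TCP at [246.411, -681.84, 231.275] pointing down, gripper open.
Joint ranges: [-2.57, 2.57], [-0.35, 1.97], [-1.29, 1.29], [0.11, 2.56], [-1.05, 4.19], [0.11, 1.86], [-2.63, 2.63]. Speed limits (rad/s): [2.22, 2.22, 3.01, 3.01, 3.14, 3.14, 3.14].

INTERFACE

Orientations are given as a rotation vector (axis times angle).
In Python, from station import * gives the robot as it stands.
- The arm moves only by the tool drive_tool, never from a script. Its argument "increments" is a list of rows, each a list of 7 numbers: the shift along the world's x, y, z in m, then the turn, a rotation vector about the world's x, y, z in rad, then the finger opening in m, from 0 to 0.0854. A call has 1 to 12 rows; each row shifts and turns the pose as measured when the row begins; what a row does not reach is not made up. A row lasts 1/12 s, in which the tool goes at most 41.7 mm and 7.16 degrees, less where a joint would pass 70% of its speed; a pose out of reach is approached as far as the arm can. A call with a gripper value outside its range is refused whole. The fingers move at their own pace and stop on an object; "force" is the grip in N (left out, the last holds). Time passes only in rows, so rows that do not move let the fingers close. It gives the time, the measured TCP pose, the force and the opening at its end, in the units of the state.
- read_state(): the state, without advancing time (a new reading comes with each control period).
- camera(name): name is "scene" or "top" or "wrist"; returns (picture, depth): 480x640x3 uint8, red, green, blue; 480x640 float32, mm along the optical axis (not along the pixel's ray), 0 where there is no reading.
- calibration(name): a dict with "intrinsics" (3x3 intrinsics, pixels), "dist" ([k1, k2, p1, p2, k3] as OpenCV has them; the pictures are not rectified), "R" (3x3) and "t" (3): a world point X has camera coordinates R X + t. Camera axes: x right, y down, z forward; pixel columns grow to the right and rows downward; lengths in mm; the calibration is good to about 2 mm. A picture is of the moment at which its call begins: read the wrist's pose just before it. calibration takes no time and is no camera call; for the wrist camera it gives the pose at the moment of the call.
- finish_job(): hands the job in, once; it reports no verdict.
Trained networks look in the newest picture that a camera, given by its name, has taken for a name from the list of things; names that differ only in an ending like _2 or _b are one class to them, and where a whole thing is asked for, a point or a joint stands for the part that bears it (a point fixed in the world has none). Each returns a list of dicts, best first, with "score" (0 to 1); they miss things now and then, are a little off and sometimes report something else, mostly with a low value. They report only what shows in the picture. A call takes as long as a camera call.
- cut_out(camera, thing): "region" (480x640 bool, what is visible of it) and "extent" ([left, top, right, bottom] in pixels, round what is visible of it).
The state is a dict: "time_s": time; "joint_positions": joint angles; "joint_velocities": joint speeds; "joint_torque": joint torques, N m; "position": TCP position; "eef_rot": TCP orientation; "wrist_force": force on the tool from outside, world axes, zero at the start; "torque": the same for the moment, N m; "grip_width": finger opening in mm.
Only numpy, scipy, OpenCV 4.12 (cv2) and the standard library are available. Lean on these libraries where they do the work, as an engineer would, in place of code of your own. Each camera call takes 0.05 s, during which the arm holds its last target.

## Working session

There is one attempt and no reset: what is moved stays moved. The work goes in short steps, Python scripts to look and compute and a tool call to move; the robot and the scene stay as the last step left them, time stands still between calls to the robot, and variables do not carry over. Pictures are saved under pics/ and viewed, and the job is handed in when it is done.

Besides the shell and the picture viewer there is one more tool, called after "Request:" as name(argument=value, ...) on one line, values as JSON. drive_tool: Moves the arm, as the interface text tells. Its arguments: {"type":"object","properties":{"increments":{"type":"array"},"force":{"type":"number"}},"required":["increments"]}

```bash
mkdir -p pics; ls; python3 - <<'E'
from station import *
import cv2,numpy as np
s=read_state(); print({k:np.round(v,3) for k,v in s.items()})
for n in ["scene","top"]:
    p,d=camera(n); cv2.imwrite(f"pics/{n}0.png",p[:,:,::-1]); np.savez(f"{n}0.npz",p=p,d=d)
    c=calibration(n); print(n,np.round(c["R"],3).tolist(),np.round(c["t"],1),np.round(c["intrinsics"],1).tolist(),np.round(-c["R"].T@c["t"],0))
E
```

```text
pics
{'time_s': np.float64(0.0), 'joint_positions': array([ 1.147,  0.6  , -0.003,  1.6  ,  0.002,  0.943, -0.08 ]), 'joint_velocities': array([ 0.   ,  0.   , -0.001,  0.   , -0.   , -0.   , -0.001]), 'joint_torque': array([-0.0000e+00, -7.7645e+01,  1.5650e+00, -2.5801e+01,  1.2000e-02,
        9.0000e-03, -0.0000e+00]), 'position': array([ 246.224, -681.4  ,  230.367]), 'eef_rot': array([-3.093e+00, -5.420e-01,  1.000e-03]), 'wrist_force': array([ 0.265, -0.1  ,  0.324]), 'torque': array([ 0.027, -0.009,  0.008]), 'grip_width': np.float64(85.149)}
scene [[-0.644, -0.765, -0.006], [-0.42, 0.36, -0.833], [0.64, -0.534, -0.553]] [ 348.9  346.6 1009.9] [[622.1, 0.0, 322.6], [0.0, 622.1, 231.4], [0.0, 0.0, 1.0]] [-276.  681.  850.]
top [[-0.004, -1.0, 0.015], [-0.992, 0.002, -0.127], [0.127, -0.016, -0.992]] [   3.7  565.2 1170.4] [[544.2, 0.0, 328.0], [0.0, 544.2, 238.0], [0.0, 0.0, 1.0]] [ 412.   21. 1232.]
```

View pics/scene0.png

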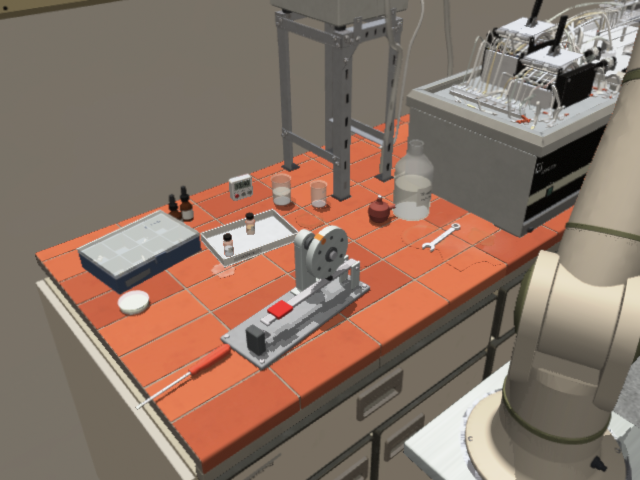

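View pics/top0.png

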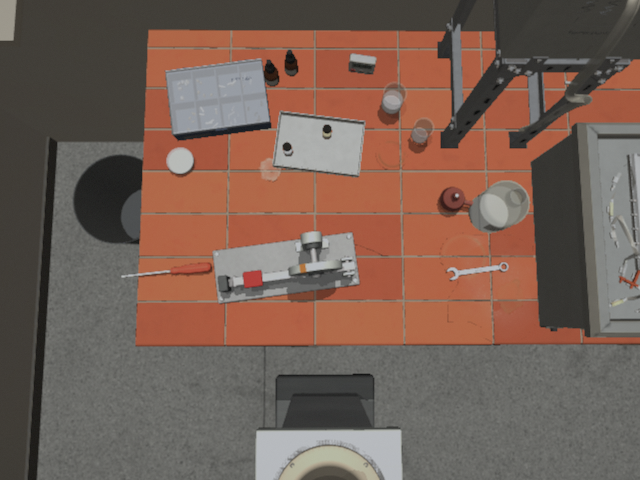

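```bash
cat > h.py <<'E'
from station import *
import cv2,numpy as np
def cloud(d,c):
    K=c["intrinsics"];v,u=np.mgrid[0:480,0:640]
    n=cv2.undistortPoints(np.stack([u.ravel(),v.ravel()],1).astype(np.float64)[:,None],np.array(K),np.array(c["dist"]))[:,0]
    P=np.c_[n*d.ravel()[:,None],d.ravel()]
    W=(P-c["t"])@np.array(c["R"])
    W[d.ravel()==0]=np.nan
    return W.reshape(480,640,3)
def proj(X,c):
    X=np.atleast_2d(X).astype(float)
    r=cv2.Rodrigues(np.array(c["R"]))[0]
    return cv2.projectPoints(X,r,np.array(c["t"],float),np.array(c["intrinsics"]),np.array(c["dist"]))[0][:,0]
E
python3 - <<'E'
from h import *
np.set_printoptions(precision=1,suppress=True)
for n in ["top","scene"]:
    p,d=camera(n);c=calibration(n);W=cloud(d,c)
    for th in ["stand","rotor_mark","rotor","lever_pad","brake_lever","screwdriver_mid","spanner_mid","rubber_ball_mid"]:
        r=cut_out(n,th)
        for q in r[:1]:
            m=q["region"]; w=W[m]; w=w[~np.isnan(w[:,0])]
            print(n,th,round(q["score"],2),q["extent"],m.sum(),np.median(w,0),np.percentile(w,3,axis=0),np.percentile(w,97,axis=0))
            if th=="stand":
                k=w[(w[:,2]>3)&(w[:,2]<18)]
                print(len(k),cv2.minAreaRect(k[:,:2].astype(np.float32)),cv2.boxPoints(cv2.minAreaRect(k[:,:2].astype(np.float32))))
                np.save(n+"_stand.npy",w)
            if th=="rotor": np.save(n+"_rotor.npy",w)
E
```

```text
top stand 0.87 [210.4, 229.5, 359.7, 300.5] 7715 [496.7  96.3  11. ] [438.6 -49.9   5.2] [562.  246.2 177.6]
5410 ((501.6160888671875, 98.40369415283203), (123.15576171875, 323.74591064453125), 7.281935214996338) [[420.  251.2]
 [461.1 -70. ]
 [583.2 -54.4]
 [542.2 266.8]]
top rotor_mark 0.94 [288.9, 252.7, 342.1, 281.1] 717 [489.1  31.9 166.9] [476.8 -18.   94.6] [520.1  79.2 185.5]
top rotor 0.76 [284.2, 248.9, 340.2, 277.7] 688 [488.4  33.4 167.2] [476.7 -15.9  83.5] [519.8  79.2 185.5]
top brake_lever 0.93 [232.9, 259.2, 352.4, 288.3] 727 [477.5 147.2  67.7] [458.3 -47.   62.2] [505.1 203.4  75.1]
top screwdriver_mid 0.87 [145.2, 263.3, 212.5, 272.1] 305 [498.4 303.1  18.7] [490.  269.3  10.4] [509.9 353.5  25.4]
top spanner_mid 0.88 [446.4, 263.2, 508.5, 279.0] 296 [ 495.3 -336.5    5.2] [ 479.8 -401.3    0.6] [ 508.8 -274.4   10.2]
top rubber_ball_mid 0.79 [441.7, 188.3, 467.7, 211.3] 484 [ 647.5 -274.4   42.5] [ 629.2 -312.2   23.8] [ 672.  -253.6   65.5]
scene rotor_mark 0.82 [305.7, 223.0, 349.9, 282.5] 1657 [485.6  37.7 140. ] [477.2 -18.   84. ] [496.4  81.6 183.3]
scene rotor 0.98 [307.2, 225.5, 345.8, 279.8] 1642 [485.5  37.7 140.2] [477.1 -17.6  84.3] [495.5  81.6 183.2]
scene lever_pad 0.62 [262.4, 258.9, 355.7, 328.2] 1017 [481.8 112.7  66.8] [459.  -40.4  59.4] [506.6 200.5  74.1]
scene brake_lever 0.89 [262.2, 258.1, 356.9, 322.6] 938 [481.6 115.6  67. ] [459.3 -37.8  61.3] [504.2 200.8  74.1]
scene screwdriver_mid 0.56 [140.5, 345.8, 231.2, 409.3] 540 [495.4 314.7  16.1] [486.4 269.6   4.6] [506.9 443.3  23.7]
scene spanner_mid 0.71 [420.1, 220.5, 460.7, 249.5] 257 [ 497.1 -346.4    5.2] [ 478.5 -404.9   -1.3] [ 514.9 -275.9   10.1]
scene rubber_ball_mid 0.9 [370.3, 196.1, 393.5, 223.6] 421 [ 645.6 -270.8   35.3] [ 630.6 -310.1    4.9] [ 668.8 -253.    63. ]
```

```bash
cat >> h.py <<'E'
yaw=np.radians(7.28);O=np.array([490.,31.4,0])
Rs=np.array([[np.cos(yaw),-np.sin(yaw),0],[np.sin(yaw),np.cos(yaw),0],[0,0,1]])
def toS(W): return (W-O)@Rs
def toW(S): return np.asarray(S)@Rs.T+O
E
python3 - <<'E'
from h import *
np.set_printoptions(precision=1,suppress=True)
for n in ["top","scene"]:
    c=calibration(n)
    w=np.load(n+"_stand.npy") if n=="top" else None
    S=toS(np.load(n+"_rotor.npy"))
    print(n,np.percentile(S,[2,10,25,50,75,90,98],axis=0).T)
    z=np.load(n+"0.npz");W=toS(cloud(z["d"],c))
    m=(np.abs(W[...,0])<30)&(abs(W[...,1]-135)<40)&(W[...,2]>62)&(W[...,2]<90)
    red=m&(z["p"][...,0]>120)&(z["p"][...,1]<60)
    print("pad",red.sum(),np.percentile(W[red],[3,50,97],axis=0))
    o=(W[...,2]>70)&(W[...,2]<195)&(abs(W[...,0])<30)&(abs(W[...,1])<70)
    p=z["p"].astype(int); o&=(p[...,0]-p[...,2]>80)
    print("dot",o.sum(),np.median(W[o],0))
    q=proj(toW(np.array([[-8,55*np.sin(a),130+55*np.cos(a)] for a in np.linspace(0,6.28,73)]+[[x,y,10] for x in(-40,80) for y in (-95,225)]+[[x,y,72] for x in(-17,17) for y in (115,155)])),c)
    im=cv2.resize(z["p"][:,:,::-1][200:360,200:380].copy(),None,fx=4,fy=4,interpolation=cv2.INTER_CUBIC)
    for a in q: cv2.circle(im,tuple(((a-[200,200])*4+2).astype(int).tolist()),2,(0,255,0),-1)
    cv2.imwrite(f"pics/{n}1.png",im[:600,:720])
E
```

```text
top [[-14.9  -7.9  -6.8  -1.8   4.4   9.   33. ]
 [-49.6 -38.3 -19.2   0.7  21.   38.7  49.2]
 [ 65.5 130.6 140.4 167.2 180.2 183.8 186. ]]
pad 35 [[-15.5 114.7  62.9]
 [-13.6 126.7  70.2]
 [  2.1 150.7  75. ]]
dot 40 [  1.5  22.7 179.8]
scene [[-14.8  -7.   -5.6  -4.3  -3.    3.4   9.4]
 [-50.9 -36.2 -17.1   7.   29.7  43.9  51.1]
 [ 82.9  96.6 115.5 140.2 162.  177.2 184. ]]
pad 59 [[-15.9 116.1  67.9]
 [-11.9 145.1  70.9]
 [ 12.4 152.5  74.2]]
dot 47 [  2.1  20.6 178.9]
```

View pics/scene1.png

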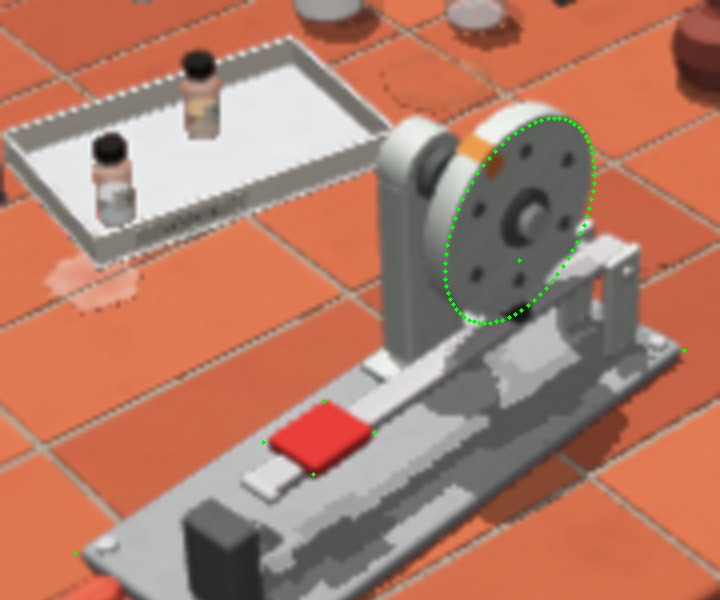

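View pics/top1.png

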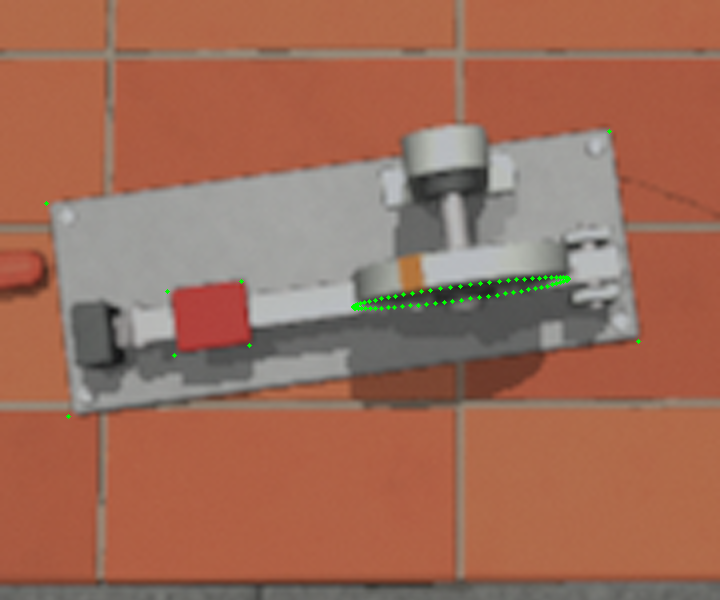

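```bash
sed -i 's/O=np.array(\[490.,31.4,0\])/O=np.array([490.2,30.,0])/' h.py; python3 - <<'E'
from h import *
np.set_printoptions(precision=0,suppress=True,linewidth=200)
z=np.load("top0.npz");W=cloud(z["d"],calibration("top")).reshape(-1,3)
W=W[~np.isnan(W[:,0])]
xs=np.arange(200,1000,50);ys=np.arange(-650,450,50)
print("y:",ys)
for x in xs:
    print(x,np.array([ (np.percentile(w[:,2],97) if len(w)>3 else -999) for y in ys for w in [W[(abs(W[:,0]-x-25)<25)&(abs(W[:,1]-y-25)<25)]]]))
E
```

```text
y: [-650 -600 -550 -500 -450 -400 -350 -300 -250 -200 -150 -100  -50    0   50  100  150  200  250  300  350  400]
200 [-888. -888. -887. -889. -890. -889. -890. -890. -888. -889. -890. -889. -887. -889. -890. -891. -887. -888. -889. -889. -888. -888.]
250 [-890. -891. -892. -888. -887. -893. -891. -892. -888. -891. -891. -889. -886. -888. -884. -888. -890. -887. -888. -886. -892. -891.]
300 [3. 3. 4. 4. 4. 4. 4. 3. 2. 3. 3. 3. 4. 4. 4. 4. 4. 5. 4. 5. 4. 4.]
350 [-999.  252.  270.  269.    4.    4.    4.    4.    3.    3.    3.    4.    4.    4.    4.    4.    4.    4.    4.    5.    5.    5.]
400 [-999.  259.  271.  269.    4.    4.    4.    4.    3.    3.    3.    3.    4.    4.   10.   13.   13.   19.    4.    4.    4.    4.]
450 [-999.  266.  268.  269.    5.    6.    7.    8.    3.    3.    4.   14.  169.  186.  180.   72.   75.   67.   19.   22.   15.   15.]
500 [-999.  270.  319.  269.    6.    6.    4.    4.    3.    3.    4.   14.  159.  152.  142.   14.   14.   14.   23.   21.    4.    5.]
550 [-999.  273.  298.  269.    3.  151.  139.    4.    3.    3.    3.   10.   13.  1
[... 390 characters left out ...]
 4.    4.   25.   25.   24.   24.   23.    3.    4.    4.   18.   18.    4.]
750 [-999.  259.  257.  463.  536.  595.  613.  609.   59.   34.    4.   24.    7.   11.   58.   40.    4.    4.    4.   48.   18.    4.]
800 [  3.   2.   3. 209. 105.   3.   3. 560. 501.  54.   4.  25.  41.  57.   8.  54.  57.  57.  57.  58.  55.   4.]
850 [  3.   3.   3. 124. 105.   3.  -1. 479.   4.  68.  67.   3.   3.  21.  23.  55.  58.  58.  58.  58.  56.   3.]
900 [169.   7.   3. 122. 105.   2.   3. 128.   3.  68.  67.   4.   3.   3.   3.  95.  58.  58.  58.  58.  57.   4.]
950 [-999.    3.    3.    1.    1.    3.    3.  124.    3.    3.   59.   64.   55.    3.   93.   49.   57.   58.   57.   53.    5.    4.]
```

Request:
drive_tool(increments=[[0.001, 0.036, 0.003, 0, 0, 0.07, 0], [0.001, 0.036, 0.003, 0, 0, 0.07, 0], [0.001, 0.036, 0.003, 0, 0, 0.07, 0], [0.001, 0.036, 0.003, 0, 0, 0.07, 0], [0.001, 0.036, 0.003, 0, 0, 0.07, 0], [0.001, 0.036, 0.003, 0, 0, 0.07, 0], [0.005, 0.036, 0.003, 0, 0, 0.07, 0], [0.01, 0.036, 0.003, 0, 0, 0.07, 0], [0.018, 0.034, 0, 0, 0, 0.07, 0], [0.02, 0.034, 0, 0, 0, 0.07, 0], [0.02, 0.034, 0, 0, 0, 0.07, 0], [0.02, 0.034, 0, 0, 0, 0.07, 0]])

```text
time_s: 2.0
position: [339.6, -247.1, 255.9]
eef_rot: [2.576, 1.782, -0.004]
wrist_force: [1.1, -0.7, 0.3]
grip_width: 0.1
```

Request:
drive_tool(increments=[[0.02, 0.032, 0, 0, 0, 0.041, 0], [0.02, 0.032, 0, 0, 0, 0.041, 0], [0.02, 0.032, 0, 0, 0, 0.041, 0], [0.02, 0.032, 0, 0, 0, 0.041, 0], [0.02, 0.034, 0, 0, 0, 0.041, 0], [0.015, 0.036, 0, 0, 0, 0.041, 0], [0.008, 0.036, 0, 0, 0, 0.041, 0], [0.006, 0.036, 0, 0, 0, 0.041, 0], [0.004, 0.036, 0, 0, 0, 0.041, 0], [0.002, 0.036, -0.01, 0, 0, 0.041, 0], [0, 0.036, -0.015, 0, 0, 0.041, 0], [0, 0.034, -0.015, 0, 0, 0.041, 0]])

```text
time_s: 3.0
position: [485.3, 187.7, 221.8]
eef_rot: [2.03, 2.368, 0.023]
wrist_force: [-0.0, -0.1, -0.5]
grip_width: 0.1
```

Request:
drive_tool(increments=[[-0.006, -0.012, -0.03, 0, 0, -0.014, 0], [-0.006, -0.012, -0.035, 0, 0, -0.014, 0], [0, 0, -0.03, 0, 0, 0, 0], [0, 0, -0.02, 0, 0, 0, 0], [0, 0, 0, 0, 0, 0, 0]])

```text
time_s: 3.42
position: [472.7, 176.0, 103.1]
eef_rot: [2.046, 2.358, 0.039]
wrist_force: [-0.9, -0.1, 0.4]
grip_width: -0.0
```

```bash
python3 - <<'E'
from h import *
s=read_state();print(s["position"],s["wrist_force"],s["eef_rot"],s["joint_positions"])
p,d=camera("scene");cv2.imwrite("pics/s2.png",cv2.resize(p[:,:,::-1][150:370,180:420],None,fx=2.5,fy=2.5))
E
```

```text
[472.69500484 176.04795787 103.05042543] [-0.93937905 -0.14220889  0.36207683] [2.04638151 2.35806608 0.03891541] [-0.18775286  0.5578713  -0.40383326  2.21456173  0.54688067  0.43259208
 -0.89271313]
```

View pics/s2.png

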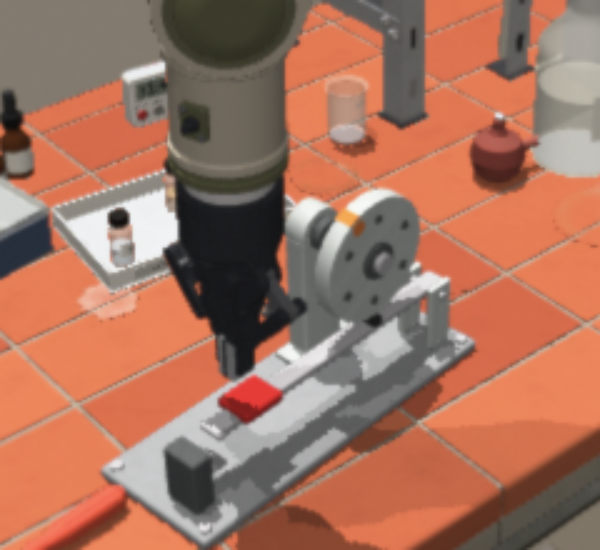

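Request:
drive_tool(increments=[[0, -0.012, -0.01, 0, 0, 0, 0], [0, 0, -0.018, 0, 0, 0, 0], [0, 0, -0.018, 0, 0, 0, 0], [0, 0, -0.01, 0, 0, 0, 0], [0, 0, -0.008, 0, 0, 0, 0], [0, 0, -0.003, 0, 0, 0, 0]])

```text
time_s: 3.97
position: [480.1, 166.1, 46.4]
eef_rot: [2.042, 2.348, 0.061]
wrist_force: [0.6, 0.6, -0.1]
grip_width: 0.1
```

```bash
python3 - <<'E'
from h import *
s=read_state();print(s["position"],s["wrist_force"],s["eef_rot"],s["joint_torque"])
p,d=camera("scene");cv2.imwrite("pics/s3.png",cv2.resize(p[:,:,::-1][150:370,180:420],None,fx=2.5,fy=2.5))
E
```

```text
[480.08025131 166.11366843  46.43198049] [ 0.59647987  0.59899345 -0.0859995 ] [2.04173205 2.34810221 0.06140374] [  0.12395652 -63.04194689  -2.06654772  -7.89293647   0.10485107
  -0.12194626  -0.08773716]
```

View pics/s3.png

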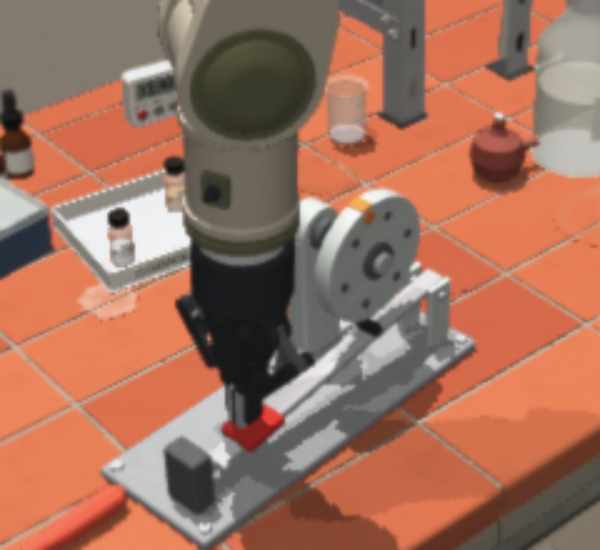

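Request:
drive_tool(increments=[[-0.002, 0, -0.008, 0, 0, 0, 0], [0, 0, -0.008, 0, 0, 0, 0]])

```text
time_s: 4.18
position: [481.3, 166.5, 34.0]
eef_rot: [2.041, 2.343, 0.07]
wrist_force: [-2.4, -1.0, 4.0]
grip_width: -0.0
```

Request:
drive_tool(increments=[[0, 0, -0.006, 0, 0, 0, 0], [0, 0, 0, 0, 0, 0, 0]])

```text
time_s: 4.35
position: [481.7, 166.0, 30.2]
eef_rot: [2.04, 2.34, 0.072]
wrist_force: [-8.4, 1.6, 26.2]
grip_width: 0.5
```

Request:
drive_tool(increments=[[0, 0, 0.015, 0, 0, 0, 0], [0, 0, 0.03, 0, 0, 0, 0], [0, 0, 0.04, 0, 0, 0, 0], [0, 0, 0.04, 0, 0, 0, 0], [0, 0, 0.04, 0, 0, 0, 0.085], [0, 0, 0.03, 0, 0, 0, 0.085]])

```text
time_s: 4.85
position: [479.1, 167.9, 231.5]
eef_rot: [2.038, 2.35, 0.064]
wrist_force: [1.6, -0.0, -0.9]
grip_width: 23.0
```

```bash
cat >> h.py <<'E'
def dot(n="scene",save=None):
    p,d=camera(n);c=calibration(n)
    q=p.astype(int);W=toS(cloud(d,c))
    # sample: intersect rays with front face plane x=-8
    K=np.array(c["intrinsics"]);v,u=np.mgrid[0:480,0:640]
    nn=cv2.undistortPoints(np.stack([u.ravel(),v.ravel()],1).astype(np.float64)[:,None],K,np.array(c["dist"]))[:,0]
    R=np.array(c["R"]);C=toS((-R.T@np.array(c["t"]))[None])[0]
    D=(np.c_[nn,np.ones(len(nn))]@R)@Rs
    s=(-8-C[0])/D[:,0];F=(C+D*s[:,None]).reshape(480,640,3)
    o=(q[...,0]-q[...,2]>60)&(np.hypot(F[...,1],F[...,2]-130)<54)&(abs(W[...,0]+8)<14)&(abs(W[...,1])<60)&(W[...,2]>72)
    f=F[o]
    if save:
        b=p[150:350,230:430,::-1].copy();cv2.imwrite(save,cv2.resize(b,None,fx=3,fy=3,interpolation=cv2.INTER_CUBIC))
    if len(f)==0: return None
    m=f.mean(0);return len(f),m.round(1),np.degrees(np.arctan2(-m[1],m[2]-130)).round(1)
E
python3 - <<'E'
from h import *
s=read_state();print(s["time_s"],s["position"],s["eef_rot"],s["wrist_force"])
print(dot(save="pics/s4.png"))
E
```

```text
4.85 [479.10584241 167.90823949 231.51538431] [2.03751499 2.34968132 0.06370049] [ 1.60850081 -0.04237963 -0.8566508 ]
(16, array([ -8. , -29.2, 164.7]), np.float64(40.0))
```

View pics/s4.png

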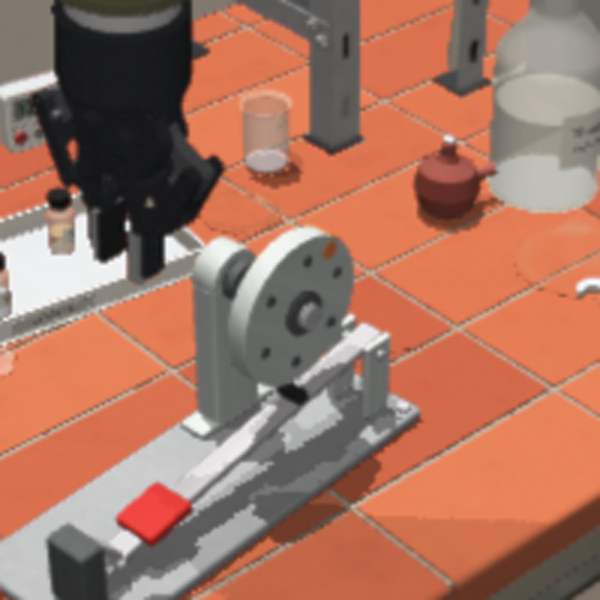

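```bash
cat >> h.py <<'E'
from scipy.spatial.transform import Rotation as Ro
def pose(al,r,dx=0):
    a=np.radians(al);rad=np.array([0,-np.sin(a),np.cos(a)])
    p=toW(np.array([dx,0,130])+r*rad)
    y=np.array([1.,0,0]);z=-rad;x=np.cross(y,z)
    return p,Rs@np.c_[x,y,z]
def cmp(al,r,dx=0):
    s=read_state();p,R=pose(al,r,dx)
    R0=Ro.from_rotvec(s["eef_rot"])
    w=(Ro.from_matrix(R)*R0.inv()).as_rotvec()
    z=R0.as_matrix()[:,2]@Rs
    ps=toS(np.array(s["position"])[None])[0]
    print("t",round(s["time_s"],2),"d_mm",(p-s["position"]).round(1),"rot",w.round(3),"grip",round(s["grip_width"],1),"F",np.round(s["wrist_force"],1),"tool al",np.degrees(np.arctan2(z[1],-z[2])).round(1),"pos al",np.degrees(np.arctan2(-ps[1],ps[2]-130)).round(1),"r",np.hypot(ps[1],ps[2]-130).round(1),"dx",ps[0].round(1))
E
python3 - <<'E'
from h import *
cmp(0,95);cmp(0,30);print(dot())
E
```

```text
t 4.9 d_mm [   9.  -139.2  -11.3] rot [-0.012  0.057 -0.015] grip 30.7 F [2.6 1.2 4.4] tool al 0.3 pos al -52.6 r 175.1 dx 8.7
t 4.9 d_mm [   9.  -139.2  -76.3] rot [-0.012  0.057 -0.015] grip 30.7 F [2.6 1.2 4.4] tool al 0.3 pos al -52.6 r 175.1 dx 8.7
(16, array([ -8. , -29.9, 163.6]), np.float64(41.7))
```

Request:
drive_tool(increments=[[0.003, -0.02, 0, 0, 0, 0, 0.05], [0.003, -0.02, 0, 0, 0, 0, 0.05], [0, 0, 0, 0, 0, 0, 0.05], [0, 0, 0, 0, 0, 0, 0.05], [0, 0, 0, 0, 0, 0, 0.05], [0, 0, 0, 0, 0, 0, 0.05]])

```text
time_s: 5.45
position: [488.9, 128.0, 236.8]
eef_rot: [2.035, 2.341, 0.082]
wrist_force: [1.4, 0.3, 0.1]
grip_width: 50.0
```

```bash
python3 - <<'E'
from h import *
cmp(0,95);print(dot(save="pics/s5.png"));print(dot("top"))
E
```

```text
t 5.45 d_mm [  1.3 -98.  -11.8] rot [-0.014  0.064 -0.013] grip 50.0 F [1.4 0.3 0.1] tool al 0.4 pos al -42.3 r 144.5 dx 11.1
(16, array([ -8. , -34.7, 159. ]), np.float64(50.1))
None
```

View pics/s5.png

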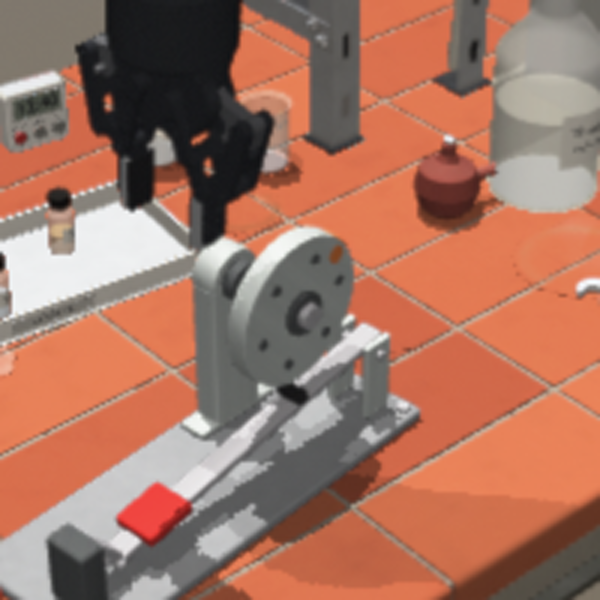

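Request:
drive_tool(increments=[[-0.003, -0.025, 0, -0.005, 0.02, -0.005, 0.05], [-0.002, -0.025, 0, -0.005, 0.02, -0.005, 0.05], [-0.002, -0.02, 0, -0.005, 0.02, -0.005, 0.05], [0, -0.015, 0, 0, 0, 0, 0.05], [0, 0, 0, 0, 0, 0, 0.05], [0, 0, 0, 0, 0, 0, 0.05], [0, 0, 0, 0, 0, 0, 0.05], [0, 0, 0, 0, 0, 0, 0.05], [0, 0, 0, 0, 0, 0, 0.05], [0, 0, 0, 0, 0, 0, 0.05], [0, 0, 0, 0, 0, 0, 0.05], [0, 0, 0, 0, 0, 0, 0.05]])

```text
time_s: 6.55
position: [480.8, 50.9, 236.1]
eef_rot: [-2.058, -2.37, -0.005]
wrist_force: [-0.8, 0.4, -0.7]
grip_width: 50.0
```

```bash
python3 - <<'E'
from h import *
cmp(0,95);print(dot(save="pics/s6.png"))
E
```

```text
t 6.55 d_mm [  9.4 -20.9 -11.1] rot [-0.004  0.    -0.014] grip 50.0 F [-0.8  0.4 -0.7] tool al 0.2 pos al -11.7 r 108.3 dx -6.7
(15, array([ -8. , -35.3, 159.6]), np.float64(50.1))
```

View pics/s6.png

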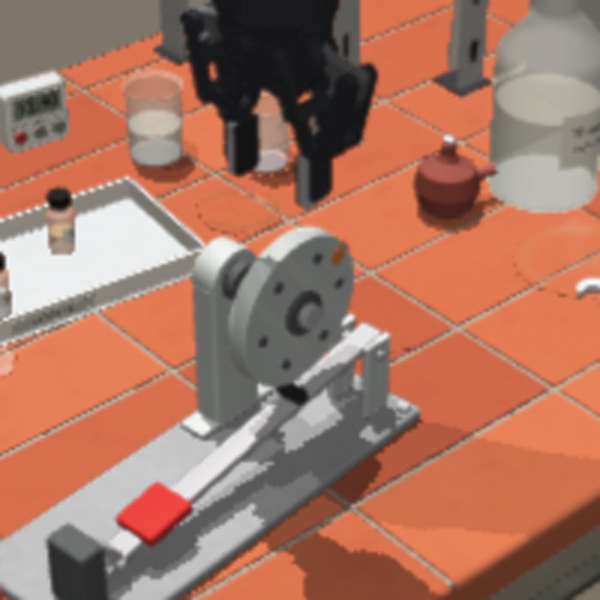

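```bash
python3 - <<'E'
from h import *
for a in (-50,-45): cmp(a,100)
print(pose(-45,30)[0]-pose(-45,100)[0])
E
```

```text
t 6.6 d_mm [ -0.3  55.1 -41.8] rot [-0.869 -0.116 -0.013] grip 49.9 F [-0.2  0.4 -0.6] tool al 0.2 pos al -11.7 r 108.3 dx -6.7
t 6.6 d_mm [  0.4  49.2 -35.4] rot [-0.782 -0.105 -0.013] grip 49.9 F [-0.2  0.4 -0.6] tool al 0.2 pos al -11.7 r 108.3 dx -6.7
[  6.27223903 -49.09846248 -49.49747468]
```

Request:
drive_tool(increments=[[0, 0.006, -0.004, -0.1, -0.013, -0.002, 0.05], [0, 0.006, -0.004, -0.1, -0.013, -0.002, 0.05], [0, 0.006, -0.004, -0.1, -0.013, -0.002, 0.05], [0, 0.006, -0.004, -0.1, -0.013, -0.002, 0.05], [0, 0.006, -0.004, -0.1, -0.013, -0.002, 0.05], [0, 0.006, -0.004, -0.1, -0.013, -0.002, 0.05], [0, 0.006, -0.004, -0.1, -0.013, -0.002, 0.05], [0, 0.006, -0.004, -0.07, -0.013, 0, 0.05]])

```text
time_s: 7.27
position: [486.9, 90.5, 207.8]
eef_rot: [1.636, 1.804, -0.657]
wrist_force: [0.5, 1.2, -0.4]
grip_width: 49.9
```

```bash
python3 - <<'E'
from h import *
cmp(-45,100); cmp(-45,30)
print(read_state()["joint_positions"].round(2))
E
```

```text
t 7.27 d_mm [-5.7  9.7 -7.1] rot [0.017 0.041 0.014] grip 49.9 F [ 0.5  1.2 -0.4] tool al -46.3 pos al -37.8 r 98.5 dx 4.4
t 7.27 d_mm [  0.6 -39.4 -56.6] rot [0.017 0.041 0.014] grip 49.9 F [ 0.5  1.2 -0.4] tool al -46.3 pos al -37.8 r 98.5 dx 4.4
[-0.5   0.59 -0.33  2.08  0.83  1.26 -1.31]
```

Request:
drive_tool(increments=[[-0.005, 0.008, -0.007, 0.01, 0.02, 0.007, 0.05], [0.001, -0.012, -0.012, 0.01, 0.02, 0.007, 0.05], [0.001, -0.012, -0.012, 0, 0, 0, 0.05]])

```text
time_s: 7.52
position: [483.0, 84.4, 172.5]
eef_rot: [1.621, 1.873, -0.667]
wrist_force: [0.6, -0.6, -0.6]
grip_width: 49.9
```

```bash
python3 - <<'E'
from h import *
cmp(-45,30)
E
```

```text
t 7.52 d_mm [  4.5 -33.3 -21.3] rot [-0.01  -0.006 -0.015] grip 49.9 F [ 0.6 -0.6 -0.6] tool al -44.4 pos al -52.2 r 69.4 dx -0.2
```

Request:
drive_tool(increments=[[0.002, -0.014, -0.005, -0.005, 0, -0.005, 0.05], [0.001, -0.01, -0.008, -0.005, 0, -0.005, 0.05], [0.001, -0.008, -0.008, 0, 0, 0, 0.05]])

```text
time_s: 7.77
position: [486.6, 49.7, 149.9]
eef_rot: [1.63, 1.864, -0.679]
wrist_force: [-1.3, -0.9, 0.5]
grip_width: 50.0
```

```bash
python3 - <<'E'
from h import *
cmp(-45,30); print(dot(save="pics/s7.png"))
E
```

```text
t 7.77 d_mm [0.9 1.3 1.3] rot [-0.005 -0.009 -0.003] grip 50.0 F [-1.3 -0.9  0.5] tool al -44.6 pos al -45.2 r 28.2 dx -1.1
(14, array([ -8. , -36. , 159.2]), np.float64(51.0))
```

View pics/s7.png

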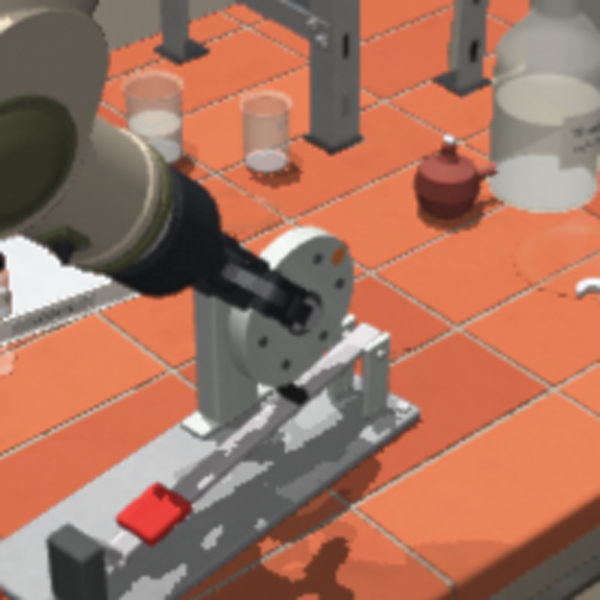

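Request:
drive_tool(increments=[[0, 0, 0, 0, 0, 0, 0], [0, 0, 0, 0, 0, 0, 0], [0, 0, 0, 0, 0, 0, 0], [0, 0, 0, 0, 0, 0, 0], [0, 0, 0, 0, 0, 0, 0], [0, 0, 0, 0, 0, 0, 0]], force=40)

```text
time_s: 8.32
position: [491.4, 46.5, 149.6]
eef_rot: [1.636, 1.86, -0.672]
wrist_force: [0.8, -3.0, -5.4]
grip_width: 15.4
```

```bash
python3 - <<'E'
from h import *
cmp(-45,30); print(dot())
for a in range(-45,56,5):
  if a>-45: print(a,(pose(a,29)[0]-pose(a-5,29)[0]).round(2)/1000)
E
```

```text
t 8.32 d_mm [-3.9  4.6  1.6] rot [-0.008 -0.004 -0.   ] grip 15.4 F [ 0.8 -3.  -5.4] tool al -44.5 pos al -39.5 r 25.4 dx 3.3
(15, array([ -8. , -35.9, 159.4]), np.float64(50.7))
-40 [ 0.00024 -0.00185  0.00171]
-35 [ 0.00025 -0.00199  0.00154]
-30 [ 0.00027 -0.00212  0.00136]
-25 [ 0.00028 -0.00223  0.00117]
-20 [ 0.0003  -0.00232  0.00097]
-15 [ 0.00031 -0.00239  0.00076]
-10 [ 0.00031 -0.00245  0.00055]
-5 [ 0.00032 -0.00249  0.00033]
0 [ 0.00032 -0.00251  0.00011]
5 [ 0.00032 -0.00251 -0.00011]
10 [ 0.00032 -0.00249 -0.00033]
15 [ 0.00031 -0.00245 -0.00055]
20 [ 0.00031 -0.00239 -0.00076]
25 [ 0.0003  -0.00232 -0.00097]
30 [ 0.00028 -0.00223 -0.00117]
35 [ 0.00027 -0.00212 -0.00136]
40 [ 0.00025 -0.00199 -0.00154]
45 [ 0.00024 -0.00185 -0.00171]
50 [ 0.00022 -0.0017  -0.00187]
55 [ 0.0002  -0.00153 -0.00201]
```

Request:
drive_tool(increments=[[0.0, -0.002, 0.0017, 0.087, 0.011, 0, 0], [0.0, -0.002, 0.0015, 0.087, 0.011, 0, 0], [0.0, -0.002, 0.0014, 0.087, 0.011, 0, 0], [0.0, -0.0022, 0.0012, 0.087, 0.011, 0, 0], [0.0, -0.0023, 0.001, 0.087, 0.011, 0, 0], [0.0, -0.0024, 0.0008, 0.087, 0.011, 0, 0]])

```text
time_s: 8.87
position: [493.0, 35.7, 156.2]
eef_rot: [1.938, 2.225, -0.229]
wrist_force: [4.9, -3.1, -33.3]
grip_width: 15.4
```

```bash
python3 - <<'E'
from h import *
cmp(-15,27,3); print(dot(save="pics/s8.png"))
E
```

```text
t 8.87 d_mm [-0.8  1.6 -0.1] rot [-0.023  0.    -0.011] grip 15.4 F [  4.9  -3.1 -33.3] tool al -13.7 pos al -11.4 r 26.7 dx 3.5
(14, array([ -8. , -43.1, 139.7]), np.float64(77.3))
```

View pics/s8.png

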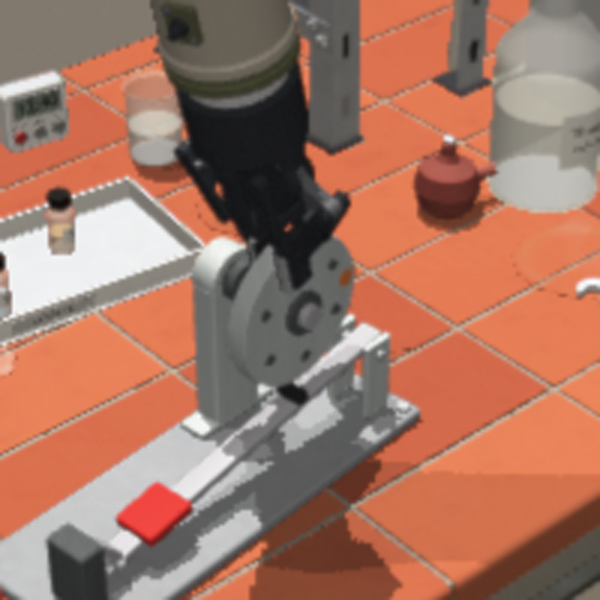

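Request:
drive_tool(increments=[[0.0, -0.002, -0.001, 0.087, 0.011, 0, 0], [0.0, -0.002, -0.001, 0.087, 0.011, 0, 0], [0.0, -0.0022, -0.001, 0.087, 0.011, 0, 0], [0.0, -0.0022, -0.0005, 0.087, 0.011, 0, 0], [0.0, -0.0022, -0.0005, 0.087, 0.011, 0, 0], [0.0, -0.0022, -0.0007, 0.087, 0.011, 0, 0]])

```text
time_s: 9.42
position: [494.9, 22.7, 157.4]
eef_rot: [-1.912, -2.2, -0.3]
wrist_force: [11.3, 7.0, -33.8]
grip_width: 15.2
```

```bash
python3 - <<'E'
from h import *
cmp(15,25,3); print(dot());print(read_state()["joint_positions"].round(2))
E
```

```text
t 9.42 d_mm [-0.9  1.3 -3.2] rot [-0.034  0.01  -0.011] grip 15.2 F [ 11.3   7.  -33.8] tool al 16.8 pos al 16.1 r 28.5 dx 3.7
(17, array([ -8. , -41.5, 117.7]), np.float64(106.5))
[ 0.64  0.62 -0.88  2.13  0.29  0.59 -0.24]
```

Request:
drive_tool(increments=[[-0.0005, -0.002, -0.002, 0.087, 0.011, 0, 0], [-0.0005, -0.002, -0.002, 0.087, 0.011, 0, 0], [-0.0005, -0.002, -0.002, 0.087, 0.011, 0, 0], [0, -0.002, -0.002, 0.087, 0.011, 0, 0], [0.0, -0.002, -0.002, 0.087, 0.011, 0, 0], [0.0, -0.0018, -0.002, 0.087, 0.011, 0, 0]])

```text
time_s: 9.97
position: [496.8, 9.2, 149.8]
eef_rot: [-1.593, -1.827, -0.724]
wrist_force: [3.1, 9.1, -10.6]
grip_width: 14.9
```

```bash
python3 - <<'E'
from h import *
cmp(45,26,3); print(dot(save="pics/s9.png"));print(read_state()["joint_positions"].round(2))
E
```

```text
t 9.97 d_mm [-1.3  2.9 -1.4] rot [-0.053  0.007 -0.003] grip 14.9 F [  3.1   9.1 -10.6] tool al 48.0 pos al 47.3 r 29.2 dx 3.9
(14, array([ -8. , -24.6,  96.7]), np.float64(143.6))
[ 1.02  1.02 -1.16  2.04  0.1   0.72  0.09]
```

View pics/s9.png

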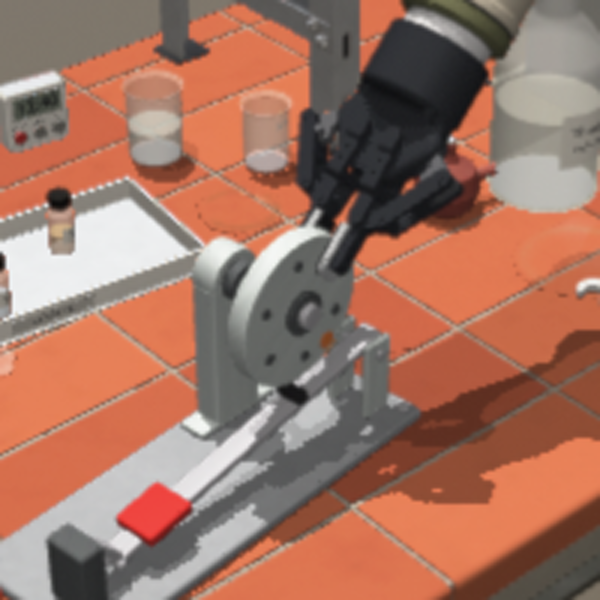

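Request:
drive_tool(increments=[[0, 0, 0, 0, 0, 0, 0.05], [0, 0, 0, 0, 0, 0, 0.05], [0, 0, 0, 0, 0, 0, 0.05], [0, 0, 0, 0, 0, 0, 0.05], [0.002, -0.015, 0.014, 0, 0, 0, 0.05], [0.002, -0.02, 0.018, 0, 0, 0, 0.05], [0.002, -0.02, 0.018, 0, 0, 0, 0.05], [0, 0, 0, 0, 0, 0, 0.05], [0, 0, 0, 0, 0, 0, 0.05]])

```text
time_s: 10.77
position: [500.2, -43.2, 198.8]
eef_rot: [-1.581, -1.827, -0.704]
wrist_force: [-0.3, -0.2, -0.3]
grip_width: 49.9
```

```bash
python3 - <<'E'
from h import *
cmp(0,95,3); print(dot(save="pics/s10.png"));print(read_state()["joint_positions"].round(2))
E
```

```text
t 10.77 d_mm [-7.1 73.6 26.2] rot [-0.83  -0.113 -0.016] grip 49.9 F [-0.3 -0.2 -0.3] tool al 48.0 pos al 47.0 r 100.9 dx 0.7
(15, array([ -8. , -35.9, 110.7]), np.float64(118.2))
[ 1.09  0.96 -1.2   1.94  0.07  0.91  0.13]
```

View pics/s10.png

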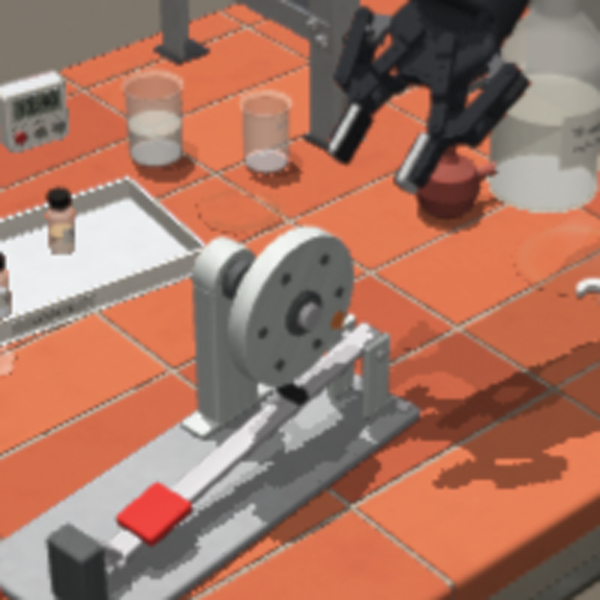

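Request:
drive_tool(increments=[[-0.001, 0.008, 0.005, -0.1, -0.013, 0, 0.05], [-0.001, 0.009, 0.004, -0.1, -0.013, 0, 0.05], [-0.001, 0.009, 0.003, -0.1, -0.013, 0, 0.05], [-0.001, 0.009, 0.003, -0.1, -0.013, 0, 0.05], [-0.001, 0.009, 0.003, -0.1, -0.013, 0, 0.05], [-0.001, 0.009, 0.002, -0.1, -0.013, 0, 0.05], [-0.001, 0.009, 0.002, -0.1, -0.013, 0, 0.05], [0, 0.009, 0.002, -0.1, -0.013, 0, 0.05], [0, 0, 0, 0, 0, 0, 0.05], [0, 0, 0, 0, 0, 0, 0.05]])

```text
time_s: 11.65
position: [488.7, 43.6, 221.0]
eef_rot: [2.038, 2.389, 0.01]
wrist_force: [-1.3, -0.2, -0.1]
grip_width: 49.7
```

```bash
python3 - <<'E'
from h import *
cmp(20,95,3); print(dot(save="pics/s11.png"));print(read_state()["joint_positions"].round(2))
E
```

```text
t 11.65 d_mm [  8.6 -45.4  -1.8] rot [ 0.341  0.054 -0.03 ] grip 49.7 F [-1.3 -0.2 -0.1] tool al 0.2 pos al -8.5 r 92.1 dx 0.3
(18, array([ -8. , -39.5, 114. ]), np.float64(112.1))
[ 0.4   0.43 -0.81  2.11  0.45  0.77 -0.54]
```

View pics/s11.png

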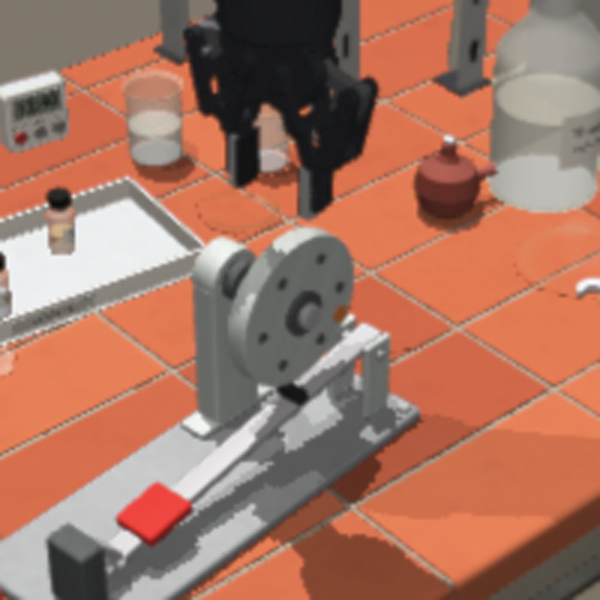

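Request:
drive_tool(increments=[[0.002, -0.012, 0, 0.09, 0.012, -0.01, 0.05], [0.002, -0.012, 0, 0.09, 0.012, -0.01, 0.05], [0.002, -0.01, 0, 0.06, 0.012, -0.01, 0.05], [0, 0, 0, 0, 0, 0, 0.05], [0, 0, 0, 0, 0, 0, 0.05], [0, 0, 0, 0, 0, 0, 0.05], [0, 0, 0, 0, 0, 0, 0.05], [0, 0, 0, 0, 0, 0, 0.05], [0, 0, 0, 0, 0, 0, 0.05], [0, 0, 0, 0, 0, 0, 0.05]])

```text
time_s: 12.53
position: [492.5, 11.5, 219.8]
eef_rot: [-1.935, -2.207, -0.269]
wrist_force: [-0.1, 0.6, 0.1]
grip_width: 50.1
```

```bash
python3 - <<'E'
from h import *
cmp(15,95,3);cmp(15,30,3); print(dot(save="pics/s12.png"))
E
```

```text
t 12.53 d_mm [ 3.8 -5.6  1.9] rot [-0.006  0.008 -0.003] grip 50.1 F [-0.1  0.6  0.1] tool al 15.3 pos al 11.7 r 91.7 dx -0.1
t 12.53 d_mm [  1.7  11.1 -60.8] rot [-0.006  0.008 -0.003] grip 50.1 F [-0.1  0.6  0.1] tool al 15.3 pos al 11.7 r 91.7 dx -0.1
(15, array([ -8. , -40. , 115.1]), np.float64(110.5))
```

View pics/s12.png

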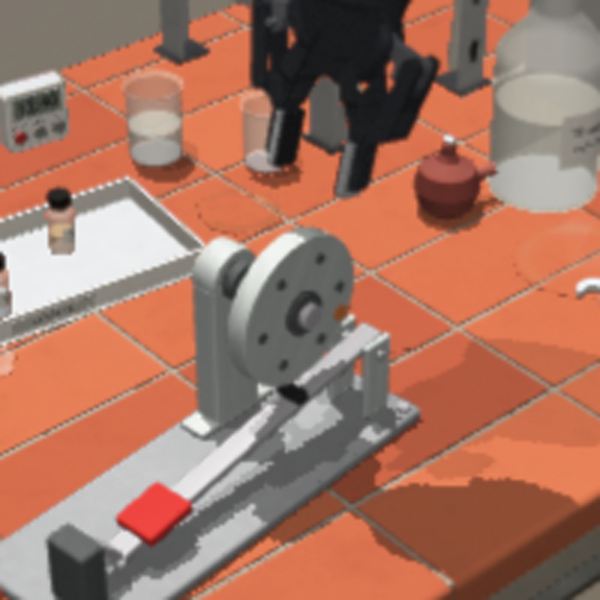

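Request:
drive_tool(increments=[[0.001, 0, -0.014, 0, 0.004, 0, 0.05], [0, 0.003, -0.014, 0, 0.004, 0, 0.05], [0, 0.003, -0.014, 0, 0, 0, 0.05], [0, 0.003, -0.012, 0, 0, 0, 0.05]])

```text
time_s: 12.92
position: [495.2, 22.1, 165.0]
eef_rot: [-1.933, -2.208, -0.264]
wrist_force: [0.6, -0.4, -0.6]
grip_width: 49.8
```

```bash
python3 - <<'E'
from h import *
cmp(15,29,3);print(dot())
E
```

```text
t 12.92 d_mm [-1.1  0.8 -7. ] rot [-0.004  0.006 -0.005] grip 49.8 F [ 0.6 -0.4 -0.6] tool al 15.2 pos al 13.6 r 36.0 dx 4.0
(13, array([ -8. , -38.9, 112. ]), np.float64(114.8))
```

Request:
drive_tool(increments=[[-0.001, 0.001, -0.006, 0, 0, 0, 0.05], [0, 0, 0, 0, 0, 0, 0], [0, 0, 0, 0, 0, 0, 0], [0, 0, 0, 0, 0, 0, 0], [0, 0, 0, 0, 0, 0, 0], [0, 0, 0, 0, 0, 0, 0], [0, 0, 0, 0, 0, 0, 0]], force=40)

```text
time_s: 13.55
position: [494.5, 25.4, 156.3]
eef_rot: [-1.928, -2.209, -0.266]
wrist_force: [1.8, 2.7, -9.7]
grip_width: 15.3
```

```bash
python3 - <<'E'
from h import *
cmp(15,29,3);print(dot(save="pics/s13.png"));print(dot())
E
```

```text
t 13.55 d_mm [-0.3 -2.5  1.7] rot [-0.006  0.005 -0.008] grip 15.3 F [ 1.8  2.7 -9.7] tool al 15.3 pos al 10.9 r 26.8 dx 3.6
(13, array([ -8. , -39.8, 115.7]), np.float64(109.7))
(13, array([ -8. , -39.8, 115.7]), np.float64(109.7))
```

View pics/s13.png

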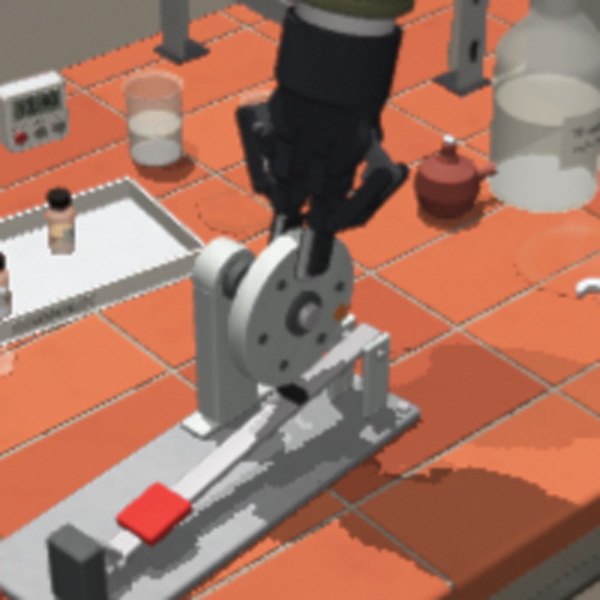

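Request:
drive_tool(increments=[[0, 0.002, 0, -0.087, -0.011, 0, 0], [0, 0.002, -0.0005, -0.087, -0.011, 0, 0], [0, 0.002, -0.0005, -0.087, -0.011, 0, 0], [0, 0.002, -0.001, -0.087, -0.011, 0, 0], [0, 0.002, -0.001, -0.08, -0.01, 0, 0], [0, 0.001, -0.001, -0.07, -0.009, 0, 0], [0, 0, 0, 0, 0, 0, 0]])

```text
time_s: 14.23
position: [493.3, 34.6, 155.1]
eef_rot: [1.937, 2.208, -0.236]
wrist_force: [5.7, -3.0, -16.6]
grip_width: 15.3
```

```bash
python3 - <<'E'
from h import *
cmp(-15,27,3);print(dot(save="pics/s14.png"));print(dot())
E
```

```text
t 14.23 d_mm [-1.   2.7  1. ] rot [-0.01   0.008 -0.005] grip 15.3 F [  5.7  -3.  -16.6] tool al -14.5 pos al -9.5 r 25.4 dx 3.6
(17, array([ -8. , -44.8, 131.8]), np.float64(87.7))
(19, array([ -8. , -44.9, 131.2]), np.float64(88.5))
```

View pics/s14.png

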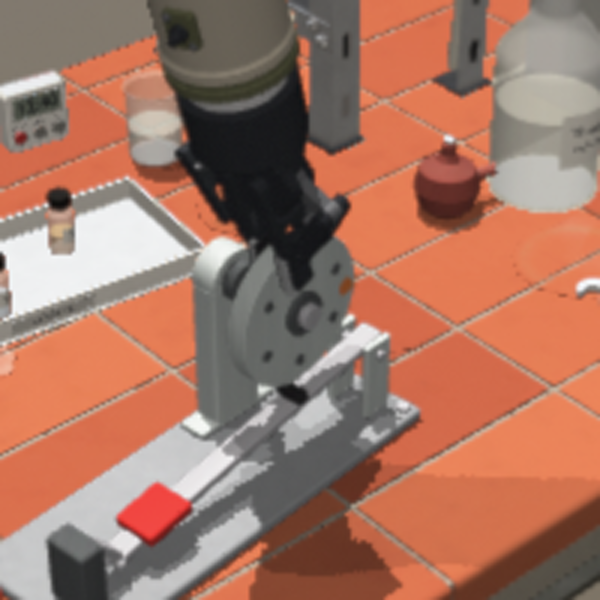

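```bash
cat > pol.py <<'E'
from h import *
c=calibration("scene")
def polar(f,y0,z0):
    im=cv2.imread(f)
    A=np.radians(np.arange(0,360));R=np.arange(15,54)
    a,r=np.meshgrid(A,R)
    S=np.stack([-8+0*a,y0-r*np.sin(a),z0+r*np.cos(a)],-1).reshape(-1,3)
    q=(proj(toW(S),c)-[230,150]+0.5)*3-0.5
    q=q.reshape(*a.shape,2).astype(np.float32)
    return cv2.remap(im,q[...,0],q[...,1],cv2.INTER_CUBIC)
if __name__=="__main__":
    out=[]
    for f in ["s6","s12","s14"]:
        out.append(cv2.resize(polar(f"pics/{f}.png",2,132),None,fx=2,fy=4))
    cv2.imwrite("pics/pol.png",np.vstack(out))
E
python3 pol.py
```

```text
(no output)
```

View pics/pol.png

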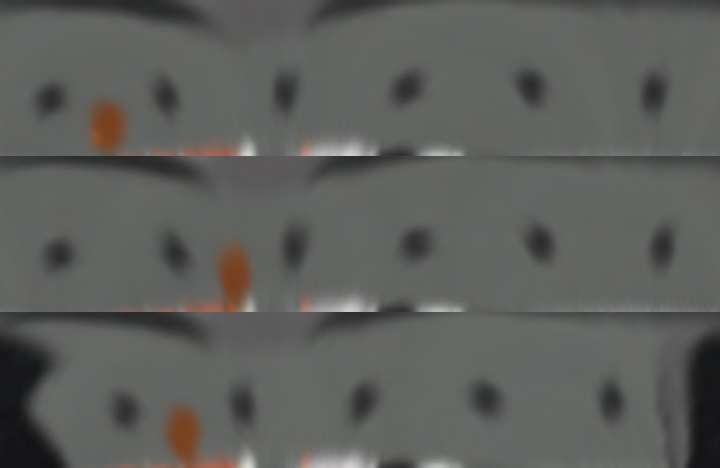

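Request:
drive_tool(increments=[[0, 0.002, -0.001, -0.07, -0.009, 0, 0], [0, 0.002, -0.001, -0.06, -0.008, 0, 0], [0, 0, 0, 0, 0, 0, 0]])

```text
time_s: 14.58
position: [493.0, 36.6, 154.4]
eef_rot: [1.874, 2.122, -0.348]
wrist_force: [1.1, 1.1, -6.3]
grip_width: 14.9
```

```bash
cat > ph.py <<'E'
from pol import *
import sys
def phase(f):
    P=255-cv2.cvtColor(polar(f,2,132),cv2.COLOR_BGR2GRAY).astype(float)
    b=P[18:27].mean(0)   # r 33..41
    # local minima (dark blobs) between 40 and 330 deg
    b=b-cv2.blur(b[None],(45,1))[0]
    pk=[i for i in range(35,325) if b[i]==b[max(0,i-20):i+21].max() and b[i]>8]
    return [ round(float((np.arange(i-7,i+8)*np.clip(b[i-7:i+8],0,None)).sum()/np.clip(b[i-7:i+8],0,None).sum()),1) for i in pk]
for f in sys.argv[1:]: print(f,phase(f"pics/{f}.png"))
E
python3 - <<'E'
from h import *
cmp(-20,27,3);print(dot(save="pics/s15.png"))
E
python3 ph.py s6 s12 s14 s15
```

```text
t 14.58 d_mm [-1.  3.  1.] rot [0.028 0.013 0.001] grip 14.9 F [ 1.1  1.1 -6.3] tool al -21.7 pos al -14.2 r 25.1 dx 3.6
(15, array([ -8. , -43.4, 137. ]), np.float64(80.8))
s6 [82.2, 142.2, 203.0, 265.3]
s12 [86.4, 146.8, 207.4, 269.8]
s14 [61.7, 120.9, 180.9, 242.6, 305.1]
s15 [56.1, 114.7, 174.5, 237.0, 298.6]
```

View pics/s15.png

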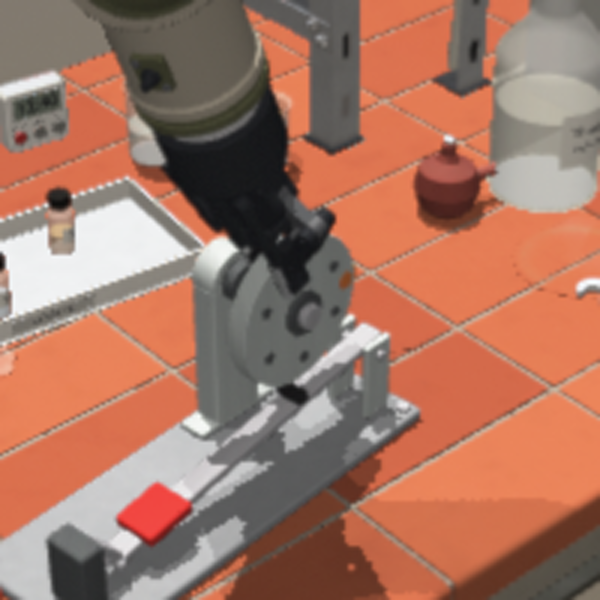

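Request:
drive_tool(increments=[[0, 0, 0, 0, 0, 0, 0], [0, 0, 0, 0, 0, 0, 0], [0, 0, 0, 0, 0, 0, 0], [0, 0, 0, 0, 0, 0, 0]])

```text
time_s: 14.97
position: [493.1, 36.1, 154.5]
eef_rot: [1.886, 2.128, -0.336]
wrist_force: [-0.9, 2.8, -4.1]
grip_width: 14.9
```

```bash
python3 - <<'E'
from h import *
cmp(-20,27,3);print(dot(save="pics/s16.png"))
E
python3 ph.py s5 s6 s7 s11 s12 s13 s15 s16
```

```text
t 14.97 d_mm [-1.1  3.4  0.8] rot [0.013 0.011 0.005] grip 14.9 F [-0.9  2.8 -4.1] tool al -20.8 pos al -13.1 r 25.2 dx 3.6
(15, array([ -8. , -43.4, 137. ]), np.float64(80.8))
s5 [78.4, 138.0, 198.7, 261.0, 322.7]
s6 [82.2, 142.2, 203.0, 265.3]
s7 [82.6, 142.8, 203.3, 265.6, 301.8]
s11 [87.2, 147.7, 208.5, 270.7]
s12 [86.4, 146.8, 207.4, 269.8]
s13 [39.3, 86.3, 146.4, 207.2, 269.7]
s15 [56.1, 114.7, 174.5, 237.0, 298.6]
s16 [56.3, 115.7, 176.0, 237.8, 299.8]
```

```bash
python3 - <<'E'
from station import *
s=read_state();print(s["grip_width"],s["joint_velocities"].round(3))
print(finish_job())
E
```

```text
15.50466261305058 [-0.011  0.001  0.005 -0.     0.006  0.008 -0.011]
the job is handed in; nothing more can be done
None
```

I released the brake, found the heavy side and handed the job in at about 15 s, with the fingers still holding the rotor. By my measurements its heavy side is within about 2° of straight down. `finish_job()` gave no verdict, so that rests on my own checks below.

**Brake:** I pressed the lever to its end stop at about 26 N. The later pictures show it held down by the catch with nothing touching it.

**Finding the heavy side:** I let the rotor swing from each side and took the middle of the two places where it stuck.

| | Dot angle, clockwise from the top |
|---|---|
| Stuck, coming from one side | about 51° |
| Stuck, after I turned it past the bottom and let go | about 110–111° |
| Middle of the two | about 81° |
| Where I stopped | about 81° |

The spread puts each sticking point about 30–32° short of the bottom, inside the expected 21–39°.

**Last checks:**
- **Angle:** the rotor's hole pattern put it 0 to 1.5° from the middle. Readings of the dot scattered by about 2°, and one (114.8°, with the gripper close to the disc) was an outlier.
- **Stillness:** between the last two pictures, 0.4 s apart, the dot did not move. The hole pattern suggested a shift of about 1°, and the arm itself relaxed by about 1°. Arm joint speeds at hand-in were at most about 0.01 rad/s.
- **Grip:** the fingers were 15.5 mm apart on the 16 mm disc with a 40 N grip setting.
- **Bystanders:** I kept clear of the screwdriver, spanner and ball, but did not measure their positions again at the end.

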